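# Fish a dropped nut out from under the ventilated shelf

## Task

Before anything goes under the low shelf, slide the isolator's grip all the way to its end stop at the end with the steel padlock loop, and leave it there. Then take the flat T-ended probe by its grip, sweep it under the shelf and drag the dropped hex nut right out through the front, onto the open bench on the robot's side, without touching the nut with the fingers. Finally lay the probe flat on the bench, clear of the shelf, let go, and leave the cover plate, tray and screwdriver as they are.

Things in the scene. Friction and masses are not known exactly. Their poses are not given: they have to be found in the camera images.
- shelf: Fixed low aluminium shelf. Origin: on the bench under the middle of its front edge (robot's side); x runs in under the shelf, y along the front edge to the left, z up. 260 mm wide (y -130 to 130), 160 mm deep (x 0 to 160), top at 55 mm, free height under it 45 mm. Solid side walls, inner faces at y = -120 and 120 mm; open at front and rear.
- shelf_grille (a point): Middle of the top of the shelf's grille: 50 mm behind the front edge, 53 mm above the bench. The front 95 mm of the shelf's top is a grille of 6 mm bars with 27 mm gaps, through which the nut can be seen from above; behind it (shelf x 100 to 160 mm) stands a fixed grey finned converter reaching 130 mm above the bench.
- nut: Loose bright zinc-plated steel hex nut lying flat on the bench under the shelf's grille: 24 mm across flats, 28 mm across corners, 13 mm high, 35 g, with a 15 mm hole. Origin: centre of its underside, z up. It starts 30 to 70 mm behind the shelf's front edge and up to 60 mm to either side of the middle.
- probe: Loose flat T-shaped aluminium probe, 150 g, lying flat left or right of the shelf. Origin: underside, below the middle of its grip; x along the strip to the T end, z up. Strip 20 mm wide, 5 mm thick, x -30 to 170 mm. Crossbar 64 mm wide in y, x 155 to 169 mm, 5 mm thick. Upright black grip 50 mm long in x, 16 mm wide in y, top at 55 mm: take it from above across the 16 mm.
- probe_tip (a point): Centre of the probe's crossbar, 162 mm ahead of the probe's origin along its x and 2.5 mm above its underside; axes as the probe's.
- isolator: Fixed grey box on the bench, on the other side from the probe: 80 mm (x) by 180 mm (y) by 30 mm high. Origin: centre of its underside; y along its long side. On top a track 40 mm wide, y -55 to 55 mm, top at 44 mm, with a black sliding grip; a steel wire padlock loop 24 mm high stands at y = +78 mm, past the track's +y end.
- iso_slide (a joint): Position of the isolator's grip along its track, m: 0 at the end stop away from the padlock loop, 0.060 at the end stop next to the loop. Grows as the grip moves along the isolator's +y. It starts between 0 and 0.025 and stays where it is left; moving it takes about 2 N.
- iso_slide_top (a point): Centre of the top face of the isolator's sliding grip, 85 mm above the bench. The grip is a block 28 mm in the isolator's x, 20 mm in its y (the sliding direction) and 40 mm high, down to the track; axes as the isolator's.
- cover: Bystander: loose aluminium cover plate 100 x 120 x 8 mm with four small corner holes, lying flat. Origin: centre of its underside.
- tray: Bystander: loose open grey plastic tray 90 x 120 x 35 mm. Origin: centre of its underside.
- driver: Bystander: loose screwdriver 200 mm long with a black handle 26 mm thick, lying on the bench near the robot. Origin: under the middle of its length; x along it towards the tip.
There are look-alikes about, which are no part of the job. Leave any pink or red look-alike of the probe alone.

How it is judged:
By the outcome, as a careful person would: the job done as asked, in the order asked, and still so for the second after the job is handed in, with the robot touching nothing.
It also fails if it takes over 54 s, if anything falls off the work surface, if the arm or the gripper's body presses on something with over 40 N, if the wrist force passes 120 N, or if a joint passes its speed limit or range.

## Robot

A 7-joint arm with a two-finger parallel gripper is mounted at the origin on the work surface. World frame = base frame: x ahead of the robot, y to its left, z up, the work surface at z = 0. Lengths are in m, angles in rad, forces in N, time in s.
With the tool pointing down it reaches from about 0.425 to 0.875 m from the base axis. Payload 4.7 kg.
Tool frame: the origin (TCP) lies between the finger pads; the fingertips stand 19 mm ahead of it and the grasp point (between the pads) is the TCP (manip.tip_reach is the distance from the TCP to the fingertips, in m); z points along the fingers, y is the direction in which the jaws open and shut (so a half turn about z gives the same grasp; the last joint's range is limited). The gripper opens to 87 mm and grips with 3 to 60 N. Pads are 19 mm wide; open, the fingers measure 117 mm over their backs; the gripper's body (75 mm by 190 mm) begins 51 mm behind the grasp point.
Start: joints at [-1.294, 0.321, -0.07, 1.45, 0.023, 1.371, -0.057], TCP at [0.169, 0.628, 0.242] pointing down, gripper open.
Joint ranges: [-2.86, 2.86], [-0.3, 2.09], [-1.38, 1.24], [0.06, 2.45], [-1.56, 4.7], [0.09, 2.05], [-2.69, 2.69]. Speed limits (rad/s): [2.57, 2.57, 3.14, 3.14, 3.14, 3.14, 3.14].

## Interface

Orientations are given as a unit quaternion [x, y, z, w].
In Python, from plant import telemetry, cams, manip gives the robot as it stands.
- The arm moves only by the tool send_rows, never from a script. Its argument "deltas" is a list that holds one entry, the list of rows, each a list of 7 numbers: the shift along the world's x, y, z as a fraction of full scale, then the turn, a rotation vector about the world's x, y, z as a fraction of full scale, then the opening, from 0 (shut) to 1 (fully open). A call has exactly 10 rows; each row shifts and turns the pose as measured when the row begins; what a row does not reach is not made up. Full scale, the value 1, is 25 mm for a shift and pi/2 rad for a turn. A row lasts 1/12 s, in which the tool goes at most 41.7 mm and 7.16 degrees, less where a joint would pass 70% of its speed; a pose out of reach is approached as far as the arm can. A call with a number of a shift or a turn outside -1 to 1 is refused whole. A call with a gripper value outside its range is refused whole. The fingers move at their own pace and stop on an object; "newtons" is the grip in N (left out, the last holds). Time passes only in rows, so rows that do not move let the fingers close, or fill a call up. It gives the time, the measured TCP pose, the force and the opening at its end, in the units of the state.
- telemetry.get_state(): the state, without advancing time (a new reading comes with each control period).
- cams.grab_frame(name): name is "side" or "top" or "wrist"; returns a dict with "pixels" (480x640x3 uint8, blue, green, red), "camera_matrix" (3x3 intrinsics, pixels), "R" (3x3) and "t" (3): a world point X has camera coordinates R X + t. Camera axes: x right, y down, z forward; pixel columns grow to the right and rows downward; lengths in m; the calibration is good to about 2 mm. A picture is of the moment at which its call begins. There is no depth.
- manip.job_done(): hands the job in, once; it reports no verdict.
The state is a dict: "time": time; "q": joint angles; "joint_velocities": joint speeds; "joint_torque": joint torques, N m; "tcp_pos": TCP position; "ee_rot": TCP orientation; "force": force on the tool from outside, world axes, zero at the start; "torque": the same for the moment, N m; "opening": finger opening in m.
Only numpy, scipy, OpenCV 4.12 (cv2) and the standard library are available. Lean on these libraries where they do the work, as an engineer would, in place of code of your own. Each camera call takes 0.05 s, during which the arm holds its last target.

## Working session

There is one attempt and no reset: what is moved stays moved. The work goes in short steps, Python scripts to look and compute and a tool call to move; the robot and the scene stay as the last step left them, time stands still between calls to the robot, and variables do not carry over. Pictures are saved under pics/ and viewed, and the job is handed in when it is done.

Besides the shell and the picture viewer there is one more tool, called after "Call:" as a command line: name --argument value ..., lists and objects as JSON in quotes. send_rows: Moves the arm, as the interface text tells. Shift numbers are shares of 25 mm and turn numbers shares of pi/2 rad, none past 1 either way. Its arguments: {"type":"object","properties":{"deltas":{"type":"array"},"newtons":{"type":"number"}},"required":["deltas"]}

```bash
mkdir -p pics; ls
python3 - <<'E'
from plant import telemetry, cams, manip
import cv2
s=telemetry.get_state();print({k:(v if not hasattr(v,'round') else v) for k,v in s.items()})
for n in ["top","side","wrist"]:
    f=cams.grab_frame(n);cv2.imwrite(f"pics/{n}0.png",f["pixels"]);print(n,f["camera_matrix"],f["R"],f["t"])
E
```

```text
pics
{'time': 0.0, 'q': array([-1.29388914,  0.32184693, -0.07008136,  1.45168301,  0.02258015,
        1.3708135 , -0.05692525]), 'joint_velocities': array([-0.00125154,  0.00076733, -0.00013305, -0.00079941, -0.00094644,
        0.00078164,  0.00194138]), 'joint_torque': array([ 9.98440737e-04, -4.91306984e+01, -4.03451370e-01, -3.12521625e+01,
       -6.40251744e-02,  4.38611617e-02,  1.82257322e-04]), 'tcp_pos': array([0.16877024, 0.62716018, 0.2404419 ]), 'ee_rot': array([ 1.31026528e-01,  9.91378376e-01, -9.78020118e-04, -8.82951085e-05]), 'force': array([-0.02194796,  0.93061951,  0.03320769]), 'torque': array([ 0.02940028, -0.00611852,  0.01611439]), 'opening': 0.08704276754327395}
top [[531.83107273   0.         317.8191595 ]
 [  0.         531.83107273 240.64125412]
 [  0.           0.           1.        ]] [[-0.00994907 -0.99992796 -0.00671514]
 [-0.99855441  0.0102897  -0.05275615]
 [ 0.05282144  0.00618056 -0.99858485]] [0.1109079  0.49024163 1.2514443 ]
side [[490.42407343   0.         320.26729265]
 [  0.         490.42407343 246.62636324]
 [  0.           0.           1.        ]] [[ 0.93470684 -0.35541432  0.00194456]
 [-0.19651059 -0.52134809 -0.83040939]
 [ 0.29615318  0.77580722 -0.5571503 ]] [-0.43801988  0.21808878  0.90300158]
wrist [[380.50252877   0.         318.17406108]
 [  0.         380.50252877 240.41953853]
 [  0.           0.           1.        ]] [[ 0.2594139   0.9657655  -0.00119726]
 [ 0.93134924 -0.24984097  0.2648926 ]
 [ 0.25552501 -0.06983189 -0.96427718]] [-0.64987165 -0.03187067  0.38867454]
```

View pics/top0.png

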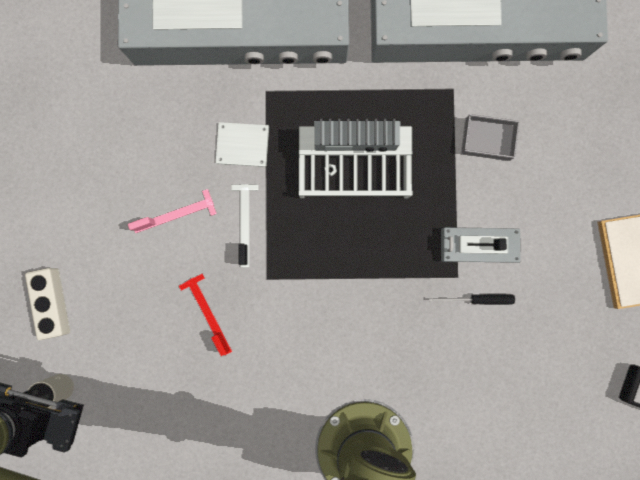

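View pics/side0.png

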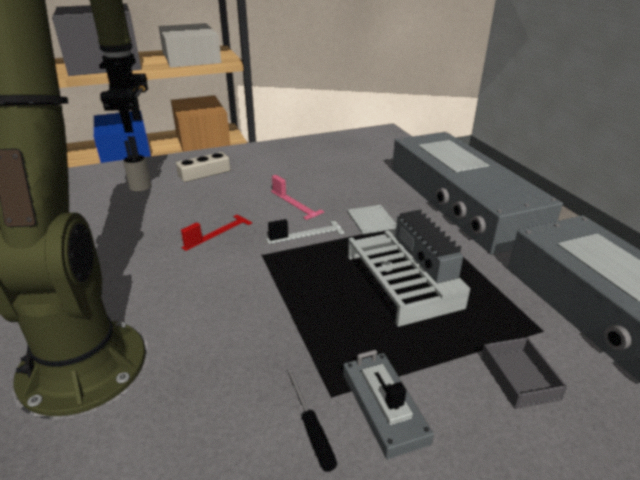

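View pics/wrist0.png

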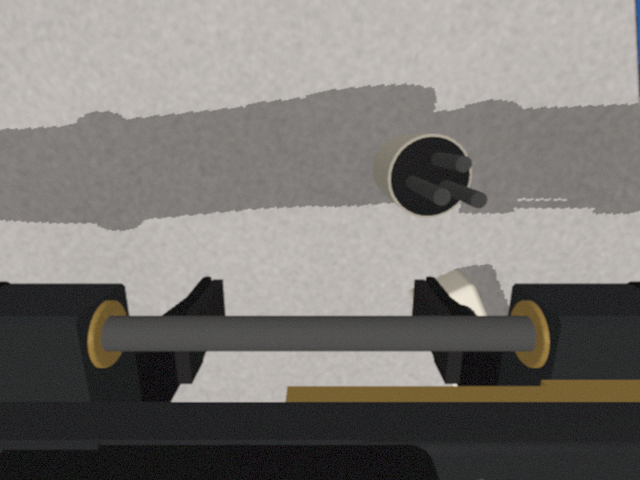

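```bash
cat > h.py <<'E'
from plant import telemetry, cams, manip
import cv2, numpy as np
from scipy.spatial.transform import Rotation as Rn
def px2w(f,uv,z):
    K,R,t=map(np.array,(f["camera_matrix"],f["R"],f["t"]))
    d=R.T@np.linalg.solve(K,np.array([uv[0],uv[1],1.]));c=-R.T@t
    return c+d*(z-c[2])/d[2]
def w2px(f,X):
    p=np.array(f["R"])@np.array(X)+np.array(f["t"]);p=np.array(f["camera_matrix"])@p;return p[:2]/p[2]
def crop(f,x0,y0,x1,y1,s,name):
    cv2.imwrite("pics/"+name,cv2.resize(f["pixels"][y0:y1,x0:x1],None,fx=s,fy=s,interpolation=cv2.INTER_CUBIC))
E
python3 - <<'E'
import cv2
a=cv2.imread("pics/top0.png");b=cv2.imread("pics/side0.png")
def c(i,x0,y0,x1,y1,s,n):cv2.imwrite("pics/"+n,cv2.resize(i[y0:y1,x0:x1],None,fx=s,fy=s,interpolation=cv2.INTER_CUBIC))
c(a,210,110,310,280,3.5,"c1.png");c(a,290,110,420,205,6,"c2.png");c(a,420,215,540,315,6,"c3.png");c(b,330,330,450,460,4,"c4.png")
E
```

```text
(no output)
```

View pics/c1.png

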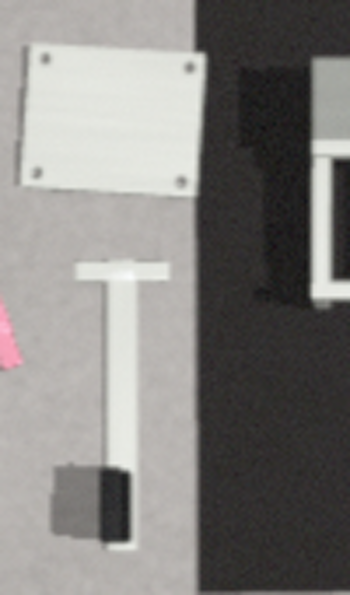

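View pics/c2.png

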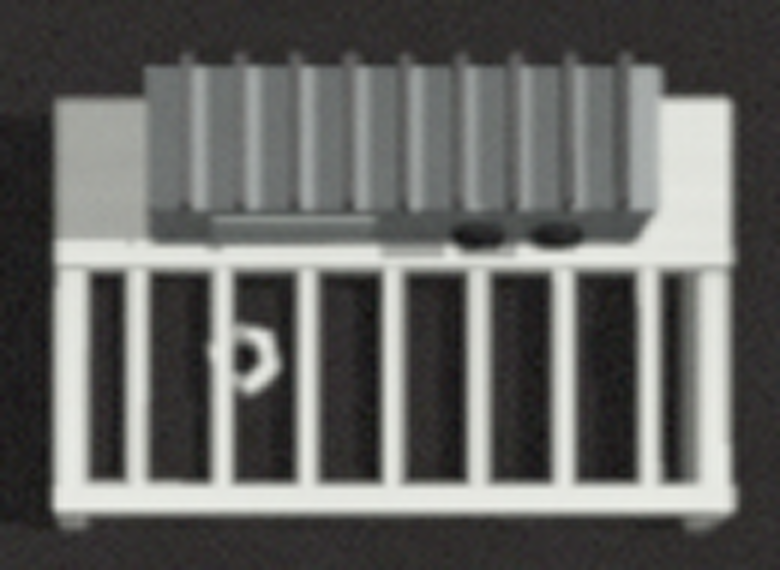

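View pics/c3.png

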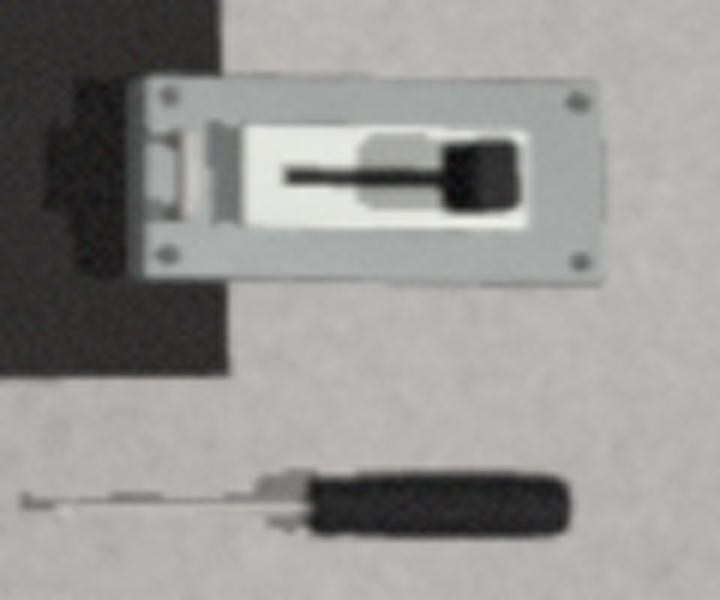

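View pics/c4.png

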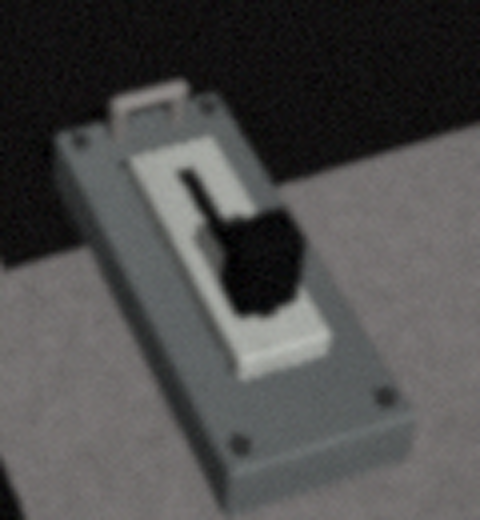

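Run:
```python
from h import *
f=cams.grab_frame("top")
def P(n,pts,s,o,z):
    for p in pts: print(n,p,np.round(px2w(f,(p[0]/s+o[0],p[1]/s+o[1]),z),4))
P("iso corner",[(145,77),(600,80),(600,283),(145,278)],6,(420,215),.03)
P("iso screw",[(168,96),(578,101),(580,261),(168,254)],6,(420,215),.03)
P("grip",[(483,175)],6,(420,215),.085)
P("loop",[(190,133),(190,215)],6,(420,215),.054)
P("shelf front",[(55,513),(734,513),(734,97),(55,97)],6,(290,110),.055)
P("nut",[(247,359)],6,(290,110),.013)
P("strip",[(121,280),(121,460),(122,545)],3.5,(210,110),.005)
P("bar",[(75,271),(170,271)],3.5,(210,110),.005)
P("pgrip",[(115.5,468),(115.5,541)],3.5,(210,110),.055)
P("driver",[(20,500),(570,500)],6,(420,215),.013)
P("cover",[(28,45),(205,52),(196,195),(20,185)],3.5,(210,110),.008)
```

```text
iso corner (145, 77) [ 0.5175 -0.1909  0.03  ]
iso corner (600, 80) [ 0.5145 -0.3683  0.03  ]
iso corner (600, 283) [ 0.4352 -0.3659  0.03  ]
iso corner (145, 278) [ 0.439  -0.1891  0.03  ]
iso screw (168, 96) [ 0.51   -0.1997  0.03  ]
iso screw (578, 101) [ 0.5063 -0.3594  0.03  ]
iso screw (580, 261) [ 0.4439 -0.3584  0.03  ]
iso screw (168, 254) [ 0.4482 -0.1983  0.03  ]
grip (483, 175) [ 0.4754 -0.3031  0.085 ]
loop (190, 133) [ 0.494 -0.202  0.054]
loop (190, 215) [ 0.4626 -0.2013  0.054 ]
shelf front (55, 513) [0.594  0.1477 0.055 ]
shelf front (734, 513) [ 0.5912 -0.1134  0.055 ]
shelf front (734, 97) [ 0.7532 -0.1165  0.055 ]
shelf front (55, 97) [0.7563 0.1464 0.055 ]
nut (247, 359) [0.6609 0.0723 0.013 ]
strip (121, 280) [0.6157 0.2812 0.005 ]
strip (121, 460) [0.4917 0.2815 0.005 ]
strip (122, 545) [0.4336 0.281  0.005 ]
bar (75, 271) [0.6223 0.3128 0.005 ]
bar (170, 271) [0.6216 0.2474 0.005 ]
pgrip (115.5, 468) [0.4838 0.2779 0.055 ]
pgrip (115.5, 541) [0.4359 0.278  0.055 ]
driver (20, 500) [ 0.3523 -0.1419  0.013 ]
driver (570, 500) [ 0.3503 -0.3579  0.013 ]
cover (28, 45) [0.7795 0.3446 0.008 ]
cover (205, 52) [0.7731 0.2222 0.008 ]
cover (196, 195) [0.6735 0.2289 0.008 ]
cover (20, 185) [0.6819 0.3502 0.008 ]
```

Call:
send_rows --deltas '[[[1,-1,0,0,0,-0.075,1],[1,-1,0,0,0,-0.075,1],[1,-1,0,0,0,-0.075,1],[1,-1,0,0,0,-0.075,1],[1,-1,0,0,0,-0.075,1],[1,-1,0,0,0,-0.075,1],[1,-1,0,0,0,-0.075,1],[1,-1,0,0,0,-0.075,1],[1,-1,0,0,0,-0.075,1],[1,-1,0,0,0,-0.075,1]]]'

```text
time: 1.03
tcp_pos: [0.4147, 0.371, 0.2376]
ee_rot: [0.672, 0.74, 0.001, -0.004]
force: [0.3, 0.2, -0.1]
opening: 0.0869
```

Call:
send_rows --deltas '[[[1,-1,0,0,0,-0.075,1],[1,-1,0,0,0,0,1],[0.8,-1,0,0,0,0,1],[0,-1,0,0,0,0,1],[0,-1,0,0,0,0,1],[0,-1,0,0,0,0,1],[0,-1,0,0,0,0,1],[0,-1,0,0,0,0,1],[0,-1,0,0,0,0,1],[0,-1,0,0,0,0,1]]]'

```text
time: 1.87
tcp_pos: [0.492, 0.1036, 0.2362]
ee_rot: [0.722, 0.692, 0.001, -0.003]
force: [0.6, -0.5, 0.2]
opening: 0.0869
```

Call:
send_rows --deltas '[[[0,-1,0,0,0,0,1],[0,-1,0,0,0,0,1],[0,-1,0,0,0,0,1],[0,-1,0,0,0,0,1],[0,-1,0,0,0,0,1],[0,-1,0,0,0,0,1],[0,-1,0,0,0,0,1],[0,-1,0,0,0,0,1],[0,-1,0,0,0,0,1],[0,-1,0,0,0,0,1]]]'

```text
time: 2.7
tcp_pos: [0.4888, -0.1591, 0.2362]
ee_rot: [0.722, 0.692, 0.003, -0.003]
force: [-0.3, 0.5, -1.5]
opening: 0.0871
```

Run:
```python
from h import *
s=telemetry.get_state();print(s["time"],s["tcp_pos"],s["q"],Rn.from_quat(s["ee_rot"]).as_matrix().round(3))
```

```text
2.7 [ 0.48879985 -0.15908192  0.2362205 ] [-0.46606327  0.02417762  0.75422744  1.81226778 -0.02618676  1.31475664
  0.25341139] [[ 0.041  0.999 -0.   ]
 [ 0.999 -0.041  0.009]
 [ 0.009 -0.001 -1.   ]]
```

Call:
send_rows --deltas '[[[-0.13,-1,-0.5,0,0,0.013,1],[-0.1,-1,-0.5,0,0,0,1],[-0.1,-1,-0.5,0,0,0,1],[-0.1,-1,-0.5,0,0,0,1],[-0.1,-1,-0.5,0,0,0,1],[0,-0.7,-0.5,0,0,0,1],[0,0,-0.5,0,0,0,1],[0,0,-0.2,0,0,0,1],[0,0,0,0,0,0,1],[0,0,0,0,0,0,1]]]'

```text
time: 3.53
tcp_pos: [0.4724, -0.3127, 0.1405]
ee_rot: [0.716, 0.698, 0.004, -0.002]
force: [-0.0, 0.2, 0.7]
opening: 0.0867
```

Run:
```python
from h import *
s=telemetry.get_state();print(s["time"],s["tcp_pos"],Rn.from_quat(s["ee_rot"]).as_matrix().round(3))
f=cams.grab_frame("wrist");cv2.imwrite("pics/w1.png",f["pixels"])
print(w2px(f,[.4754,-.3031,.085]),w2px(f,[.4767,-.2485,.085]))
```

```text
3.5333 [ 0.47239215 -0.3127363   0.14047751] [[ 0.026  1.     0.003]
 [ 1.    -0.027  0.008]
 [ 0.008  0.003 -1.   ]]
[322.76490366 257.31968707] [322.84323575 154.63272101]
```

View pics/w1.png

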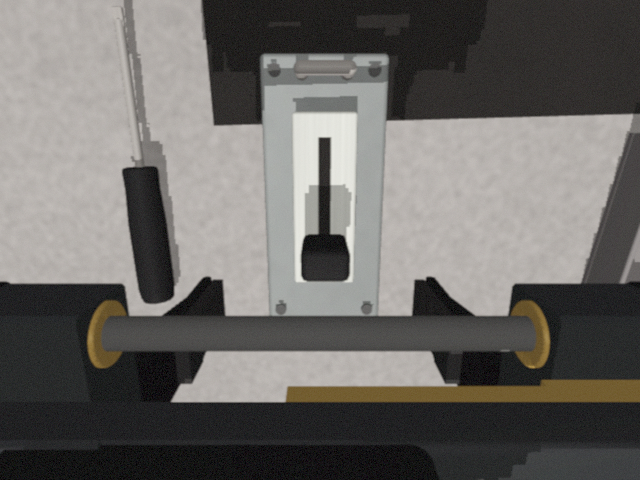

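The wrist view shows the isolator upright: the padlock loop is at the top (325,68), and the sliding grip is at (325,258), matching its prediction of (323,257). Next I lower onto it and grip it.

Call:
send_rows --deltas '[[[0.1,0.35,-0.6,0,0,0,1],[0,0,-0.6,0,0,0,1],[0,0,-0.6,0,0,0,1],[0,0,-0.5,0,0,0,1],[0,0,-0.3,0,0,0,1],[0,0,0,0,0,0,0.1],[0,0,0,0,0,0,0.1],[0,0,0,0,0,0,0.1],[0,0,0,0,0,0,0.1],[0,0,0,0,0,0,0.1]]]' --newtons 15

```text
time: 4.42
tcp_pos: [0.4838, -0.297, 0.0805]
ee_rot: [0.712, 0.703, 0.01, 0.003]
force: [-0.1, 0.4, -0.0]
opening: 0.0615
```

Call:
send_rows --deltas '[[[-0.3,-0.2,-0.3,0,0,0,0.1],[0,0,0,0,0,0,0.1],[0,0,0,0,0,0,0.1],[0,0,0,0,0,0,0.1],[0,0,0,0,0,0,0.1],[0,0,0,0,0,0,0.1],[0,0,0,0,0,0,0.1],[0,0,0,0,0,0,0.1],[0,0,0,0,0,0,0.1],[0,0,0,0,0,0,0.1]]]'

```text
time: 5.25
tcp_pos: [0.4764, -0.3038, 0.0737]
ee_rot: [0.712, 0.702, 0.01, 0.004]
force: [0.9, -0.5, 0.3]
opening: 0.0281
```

Call:
send_rows --deltas '[[[0,0.4,0,0,0,0,0.1],[0,0.5,0,0,0,0,0.1],[0,0.5,0,0,0,0,0.1],[0,0.4,0,0,0,0,0.1],[0,0.2,0,0,0,0,0.1],[0,0.15,0,0,0,0,0.1],[0,0.15,0,0,0,0,0.1],[0,0.15,0,0,0,0,0.1],[0,0.15,0,0,0,0,0.1],[0,0.15,0,0,0,0,0.1]]]'

```text
time: 6.08
tcp_pos: [0.4778, -0.2434, 0.0737]
ee_rot: [0.714, 0.7, 0.005, 0.016]
force: [4.6, -11.8, -9.8]
opening: 0.0277
```

Call:
send_rows --deltas '[[[0,0.2,0,0,0,0,0.1],[0,0.2,0,0,0,0,0.1],[0,0.1,0,0,0,0,0.1],[0,0,0,0,0,0,0.8],[0,0,0,0,0,0,0.8],[0,0,0,0,0,0,0.8],[0,0,0,0,0,0,0.8],[0,0,0,0,0,0,0.8],[0,0,0.5,0,0,0,0.8],[0,0,1,0,0,0,0.8]]]'

```text
time: 6.92
tcp_pos: [0.4731, -0.2406, 0.1086]
ee_rot: [0.717, 0.697, -0.002, 0.02]
force: [0.6, 0.0, -0.2]
opening: 0.065
```

Call:
send_rows --deltas '[[[0,0,1,0,0,0,1],[0,0,1,0,0,0,1],[0,0.5,1,0,0,0,1],[0,1,1,0,0,0.05,1],[0,1,0,0,0,0.075,1],[0,1,0,0,0,0.075,1],[0,1,0,0,0,0.075,1],[0,1,0,0,0,0.075,1],[0,1,0,0,0,0.075,1],[0,1,0,0,0,0.075,1]]]'

```text
time: 7.75
tcp_pos: [0.4729, -0.0562, 0.2302]
ee_rot: [0.389, 0.921, 0.012, 0.027]
force: [0.1, 0.1, 0.6]
opening: 0.0869
```

Run:
```python
from h import *
s=telemetry.get_state();print(s["time"],s["tcp_pos"],Rn.from_quat(s["ee_rot"]).as_matrix().round(3))
f=cams.grab_frame("top");cv2.imwrite("pics/t1.png",f["pixels"]);crop(f,420,215,540,315,6,"t1c.png")
```

```text
7.75 [ 0.47288881 -0.05620628  0.2301503 ] [[-0.696  0.716  0.059]
 [ 0.717  0.697  0.002]
 [-0.04   0.043 -0.998]]
```

View pics/t1c.png

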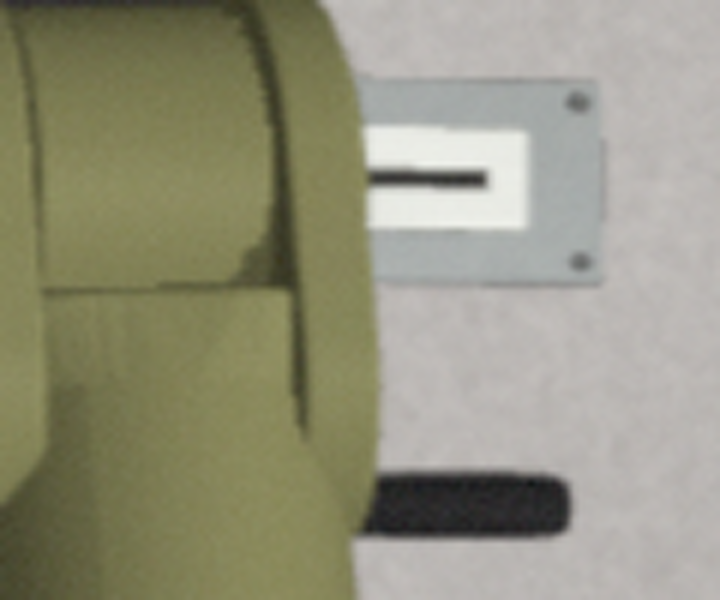

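Call:
send_rows --deltas '[[[0,1,0,0,0.038,0.07,1],[0,1,0,0,0,0.073,1],[0,1,0,0,0,0.073,1],[0,1,0,0,0,0.073,1],[0,1,0,0,0,0.073,1],[0,1,0,0,0,0.073,1],[0,1,0,0,0,0.073,1],[0,1,0,0,0,0,1],[0,1,0,0,0,0,1],[0,1,0,0,0,0,1]]]'

```text
time: 8.63
tcp_pos: [0.4726, 0.2036, 0.2412]
ee_rot: [-0.01, 1.0, 0.007, 0.002]
force: [0.5, -0.4, -0.9]
opening: 0.0871
```

Call:
send_rows --deltas '[[[0,1,0,0,0,0,1],[0,1,0,0,0,0,1],[0,0.6,-0.3,0,0,0,1],[0,0.2,-0.6,0,0,0,1],[0,0,-0.8,0,0,0,1],[0,0,-0.8,0,0,0,1],[0,0,-0.7,0,0,0,1],[0,0,-0.3,0,0,0,1],[0,0,0,0,0,0,1],[0,0,0,0,0,0,1]]]'

```text
time: 9.47
tcp_pos: [0.4721, 0.2813, 0.1557]
ee_rot: [-0.012, 1.0, 0.007, 0.005]
force: [0.5, 0.4, -0.3]
opening: 0.0866
```

Run:
```python
from h import *
s=telemetry.get_state();print(s["time"],s["tcp_pos"],Rn.from_quat(s["ee_rot"]).as_matrix().round(3))
f=cams.grab_frame("top");crop(f,420,215,540,315,6,"t2c.png");print(px2w(f,(420+275/6,215+175/6),.085))
f=cams.grab_frame("wrist");cv2.imwrite("pics/w2.png",f["pixels"])
print(w2px(f,[.46,.28,.055]))
```

```text
9.4667 [0.47212726 0.28132936 0.15574169] [[-1.    -0.023  0.011]
 [-0.023  1.     0.015]
 [-0.011  0.015 -1.   ]]
[ 0.47623299 -0.22569716  0.085     ]
[313.22451875 229.00843421]
```

View pics/t2c.png

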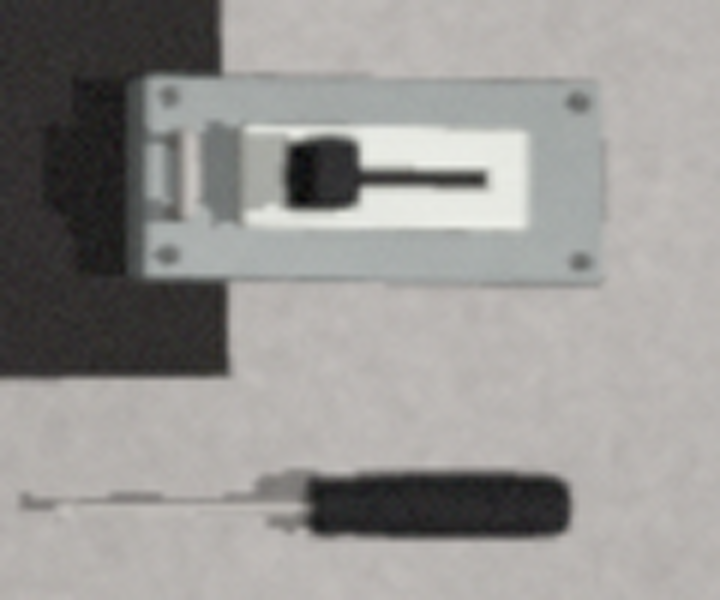

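View pics/w2.png

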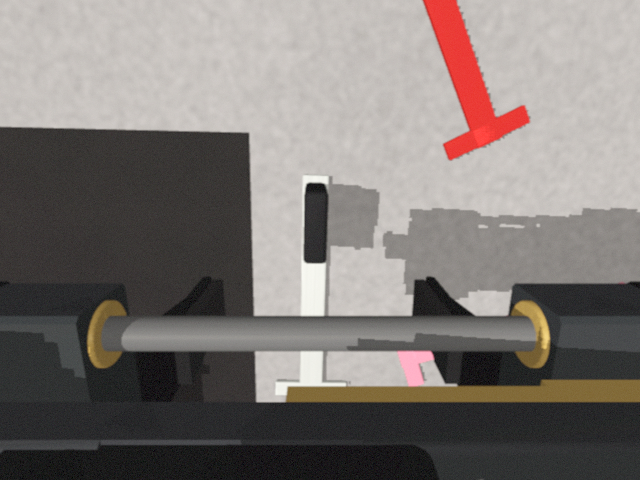

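The top crop shows the isolator grip at (322,173), at the loop end of its slot. It moved about 60 mm and stalled there at 12 N. There are three T-shaped candidates in the top view: pink (175,212), red (207,318), and bare aluminium with a black grip (244,225). Only the aluminium one with the black upright grip fits the description, and crop c1 confirms it. In the wrist view its grip is at (315,222).

Call:
send_rows --deltas '[[[-0.4,-0.04,-0.6,-0.01,0.007,-0.0145,1],[-0.05,0,-0.8,0,0,0,1],[0,0,-0.8,0,0,0,1],[0,0,-0.8,0,0,0,1],[0,0,-0.8,0,0,0,1],[0,0,-0.6,0,0,0,1],[0,0,-0.3,0,0,0,1],[0,0,0,0,0,0,1],[0,0,0,0,0,0,1],[0,0,0,0,0,0,1]]]' --newtons 40

```text
time: 10.4
tcp_pos: [0.4701, 0.2855, 0.0487]
ee_rot: [0.002, 1.0, 0.008, 0.01]
force: [-0.1, -0.3, -0.4]
opening: 0.0871
```

Run:
```python
from h import *
s=telemetry.get_state();print(s["time"],s["tcp_pos"],Rn.from_quat(s["ee_rot"]).as_matrix().round(3),s["force"])
```

```text
10.4 [0.47007294 0.28551498 0.04865833] [[-1.     0.003  0.02 ]
 [ 0.003  1.     0.016]
 [-0.02   0.016 -1.   ]] [-0.12628138 -0.2822398  -0.35998321]
```

Call:
send_rows --deltas '[[[-0.4,-0.22,-0.3,-0.01,0.013,0,1],[0,0,-0.3,0,0,0,1],[0,0,-0.1,0,0,0,1],[-0.1,0,0,0,0,0,0.3],[0,0,0,0,0,0,0],[0,0,0,0,0,0,0],[0,0,0,0,0,0,0],[0,0,0,0,0,0,0],[0,0,0,0,0,0,0],[0,0,0,0,0,0,0]]]'

```text
time: 11.23
tcp_pos: [0.4585, 0.2813, 0.0334]
ee_rot: [0.001, 1.0, 0.002, 0.001]
force: [-0.9, 0.5, -0.4]
opening: 0.0485
```

Call:
send_rows --deltas '[[[0,0,0,0,0,0,0],[0,0,0,0,0,0,0],[0,0,0,0,0,0,0],[0,0,0,0,0,0,0],[0,0,0,0,0,0,0],[0,0,0,0,0,0,0],[0,0,0,0,0,0,0],[0,0,0,0,0,0,0],[0,0,0,0,0,0,0],[0,0,0,0,0,0,0]]]'

```text
time: 12.07
tcp_pos: [0.4589, 0.2813, 0.0337]
ee_rot: [0.002, 1.0, 0.002, 0.001]
force: [0.4, -0.2, -0.2]
opening: 0.0156
```

Run:
```python
from h import *
s=telemetry.get_state();print(s["time"],s["tcp_pos"],Rn.from_quat(s["ee_rot"]).as_matrix().round(3),s["force"],s["opening"])
```

```text
12.0667 [0.45885784 0.28131008 0.03367634] [[-1.     0.003  0.003]
 [ 0.003  1.     0.004]
 [-0.003  0.004 -1.   ]] [ 0.40983497 -0.17008152 -0.1538305 ] 0.01564263825773261
```

Call:
send_rows --deltas '[[[0,0,0.6,0,0,0,0],[0,0,1,0,0,0,0],[-0.2,0,1,0,0,0,0],[-0.2,-0.5,0.8,0,0,0,0],[-0.2,-0.8,0,0,0,0,0],[-0.2,-1,0,0,0,0.03,0],[-0.1,-1,0,0,0,0.05,0],[0,-1,0,0,0,0.05,0],[0,-1,0,0,0,0.05,0],[0,-1,0,0,0,0.05,0]]]'

```text
time: 12.9
tcp_pos: [0.4305, 0.1229, 0.1195]
ee_rot: [-0.191, 0.982, 0.001, -0.001]
force: [0.4, 0.2, -1.5]
opening: 0.0157
```

```bash
cat > st.py <<'E'
from h import *
def st():
    s=telemetry.get_state();R=Rn.from_quat(s["ee_rot"]).as_matrix()
    z=R[:,2];c=np.cross(z,[0,0,-1])/(np.pi/2)
    yaw=np.degrees(np.arctan2(-R[0,1],R[1,1]))
    print(round(s["time"],2),"tcp",s["tcp_pos"].round(4),"yaw",yaw.round(2),"levelturn",c.round(4),"F",s["force"].round(1),"op",round(s["opening"],4))
    y=np.radians(yaw);print("tip est",(s["tcp_pos"][:2]+.162*np.array([np.cos(y),np.sin(y)])).round(4))
    return s
if __name__=="__main__":
    st()
E
python3 - <<'E'
from st import *
st()
f=cams.grab_frame("side");cv2.imwrite("pics/s3.png",f["pixels"])
E
```

```text
12.9 tcp [0.4305 0.1229 0.1195] yaw 22.06 levelturn [-0.0013 -0.0011 -0.    ] F [ 0.4  0.2 -1.5] op 0.0157
tip est [0.5807 0.1838]
```

View pics/s3.png

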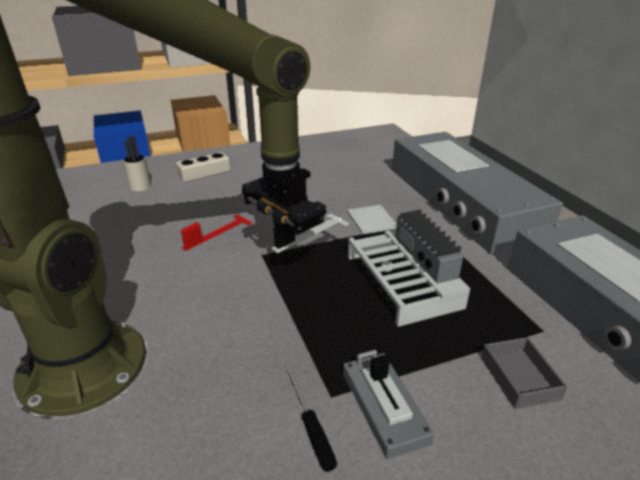

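The side view shows the probe held level above the bench at (320,230), with the isolator grip at the loop end (378,366). I carry on to the front of the shelf.

Call:
send_rows --deltas '[[[0.1,-1,0,0,0,0.05,0],[0.1,-1,0,0,0,0.05,0],[0.1,-1,0,0,0,0.05,0],[0.1,-1,0,0,0,0.05,0],[0,-1,0,0,0,0,0],[0,-1,0,0,0,0,0],[0,-1,0,0,0,0,0],[0,-0.8,0,0,0,0,0],[0,-0.3,0,0,0,0,0],[0,0,0,0,0,0,0]]]'

```text
time: 13.78
tcp_pos: [0.4368, -0.0965, 0.1182]
ee_rot: [-0.345, 0.938, 0.001, -0.002]
force: [-1.1, 0.1, -2.7]
opening: 0.0157
```

```bash
python3 st.py
```

```text
13.78 tcp [ 0.4368 -0.0965  0.1182] yaw 40.42 levelturn [-0.0002 -0.003  -0.    ] F [-1.1  0.1 -2.7] op 0.0157
tip est [0.5601 0.0086]
```

Call:
send_rows --deltas '[[[-0.15,0,-0.3,0,-0.003,0,0],[0,0,-0.6,0,0,0,0],[0,0,-0.6,0,0,0,0],[0,0,-0.6,0,0,0,0],[0,0,-0.5,0,0,0,0],[0,0,-0.4,0,0,0,0],[0,0,-0.1,0,0,0,0],[0,0,0,0,0,0,0],[0,0,0,0,0,0,0],[0,0,0,0,0,0,0]]]'

```text
time: 14.62
tcp_pos: [0.4307, -0.083, 0.034]
ee_rot: [-0.352, 0.936, 0.003, 0.0]
force: [-0.5, -0.4, -1.8]
opening: 0.0155
```

Run:
```python
from st import *
st()
f=cams.grab_frame("top");crop(f,270,110,430,270,4,"t4.png")
f=cams.grab_frame("side");crop(f,240,180,480,340,3,"s4.png")
```

```text
14.62 tcp [ 0.4307 -0.083   0.034 ] yaw 41.19 levelturn [-0.0037 -0.0009 -0.    ] F [-0.5 -0.4 -1.8] op 0.0155
tip est [0.5526 0.0237]
```

View pics/t4.png

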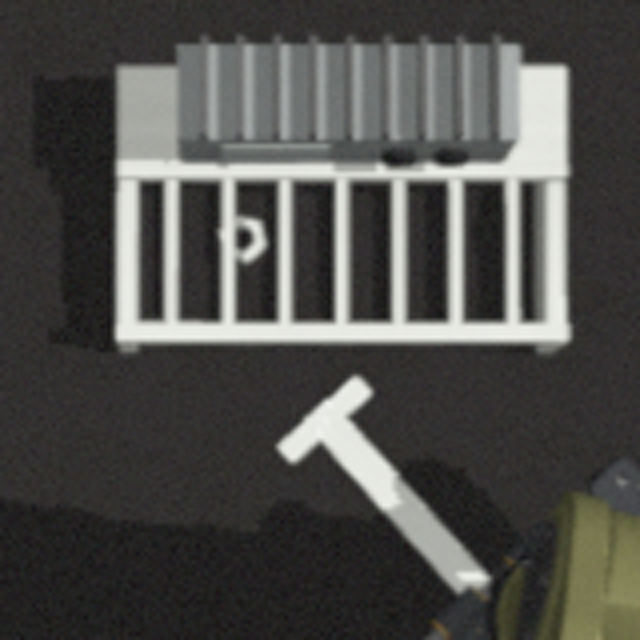

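View pics/s4.png

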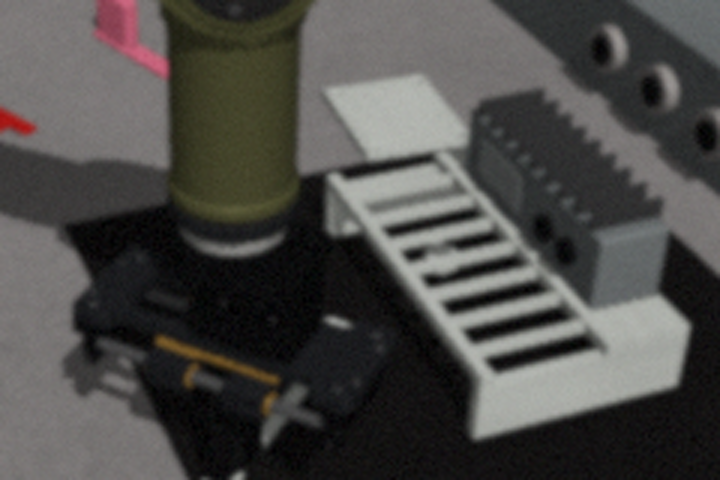

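Call:
send_rows --deltas '[[[0.2,0.4,0.12,-0.004,0,-0.06,0],[0.25,0.4,0,0,0,-0.06,0],[0.25,0.4,0,0,0,-0.06,0],[0.25,0.4,0,0,0,-0.06,0],[0.25,0.3,0,0,0,-0.05,0],[0,0,0,0,0,0,0],[0,0,0,0,0,0,0],[0,0,0,0,0,0,0],[0,0,0,0,0,0,0],[0,0,0,0,0,0,0]]]'

```text
time: 15.55
tcp_pos: [0.4621, -0.0326, 0.0401]
ee_rot: [-0.123, 0.992, 0.003, 0.002]
force: [-0.4, 0.9, -1.0]
opening: 0.0159
```

```bash
python3 st.py
```

```text
15.55 tcp [ 0.4621 -0.0326  0.0401] yaw 14.14 levelturn [-0.0037  0.0026  0.    ] F [-0.4  0.9 -1. ] op 0.0159
tip est [0.6192 0.007 ]
```

Call:
send_rows --deltas '[[[0.3,0.4,-0.08,-0.004,0.003,-0.05,0],[0.4,0.4,0,0,0,-0.05,0],[0.5,0.3,0,0,0,-0.05,0],[0.5,0.1,0,0,0,0,0],[0.5,0,0,0,0,0,0],[0.4,0,0,0,0,0,0],[0.1,0,0,0,0,0,0],[0,0,0,0,0,0,0],[0,0,0,0,0,0,0],[0,0,0,0,0,0,0]]]'

```text
time: 16.38
tcp_pos: [0.528, -0.006, 0.0374]
ee_rot: [0.002, 1.0, 0.001, -0.003]
force: [-0.2, -0.1, -2.2]
opening: 0.0161
```

Run:
```python
from st import *
st()
f=cams.grab_frame("top");crop(f,270,110,430,270,4,"t5.png")
```

```text
16.38 tcp [ 0.528  -0.006   0.0374] yaw -0.2 levelturn [-0.001  -0.0033 -0.    ] F [-0.2 -0.1 -2.2] op 0.0161
tip est [ 0.69   -0.0066]
```

View pics/t5.png

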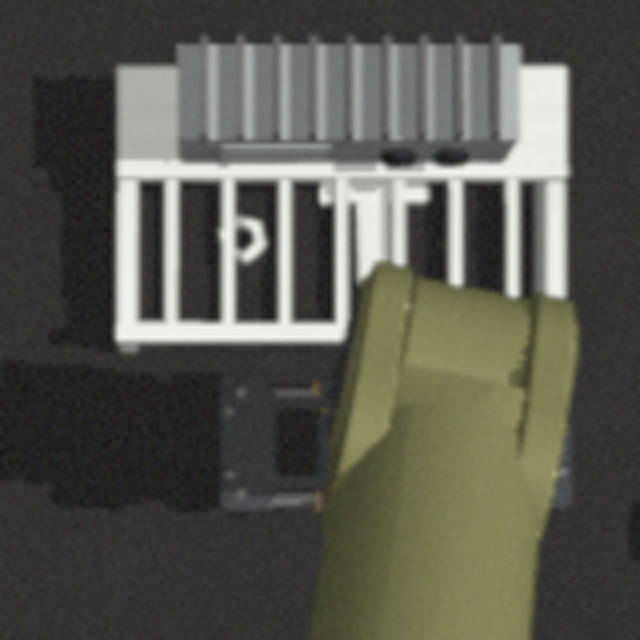

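The top crop shows the bar under the grille at (375,195) and behind the nut at (245,240), with about 7 mm of gap. I slide it left until the strip meets the nut.

Call:
send_rows --deltas '[[[0,0.3,0,0,-0.003,0,0],[0,0.4,0,0,0,0,0],[0,0.4,0,0,0,0,0],[0,0.4,0,0,0,0,0],[0,0.3,0,0,0,0,0],[0,0.1,0,0,0,0,0],[0,0,0,0,0,0,0],[0,0,0,0,0,0,0],[0,0,0,0,0,0,0],[0,0,0,0,0,0,0]]]'

```text
time: 17.27
tcp_pos: [0.5256, 0.0492, 0.0374]
ee_rot: [0.0, 1.0, 0.002, -0.001]
force: [0.2, -0.6, -1.9]
opening: 0.0157
```

Run:
```python
from st import *
st()
f=cams.grab_frame("top");crop(f,270,110,430,270,4,"t6.png")
```

```text
17.27 tcp [0.5256 0.0492 0.0374] yaw -0.01 levelturn [-0.0026 -0.0009 -0.    ] F [ 0.2 -0.6 -1.9] op 0.0157
tip est [0.6876 0.0492]
```

View pics/t6.png

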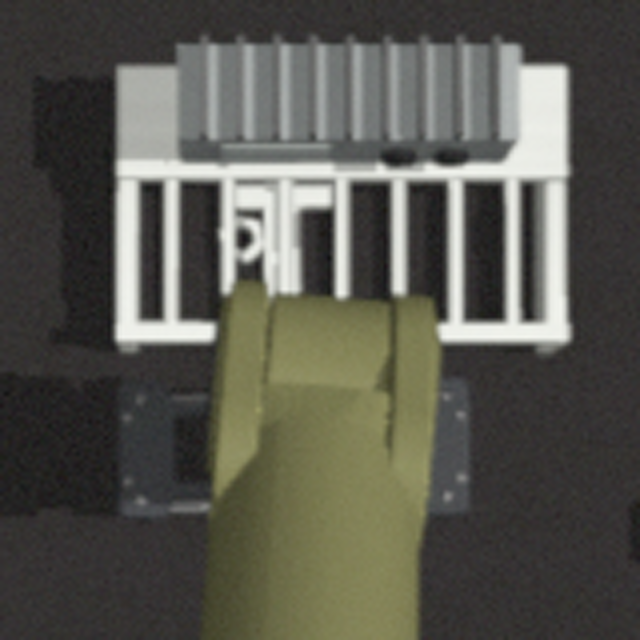

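The nut at (245,240) now sits in the corner between the strip edge (267) and the bar. I start dragging it out.

Call:
send_rows --deltas '[[[-0.15,0,0,-0.002,0,0,0],[-0.25,0,-0.03,0,0,0,0],[-0.25,0,0,0,0,0,0],[-0.3,0,0,0,0,0,0],[-0.3,0,0,0,0,0,0],[-0.3,0,0,0,0,0,0],[-0.3,0,0,0,0,0,0],[-0.3,0,0,0,0,0,0],[0,0,0,0,0,0,0],[0,0,0,0,0,0,0]]]'

```text
time: 18.15
tcp_pos: [0.4651, 0.0471, 0.0366]
ee_rot: [0.002, 1.0, 0.001, -0.001]
force: [0.1, -0.2, -1.0]
opening: 0.0157
```

Run:
```python
from st import *
st()
f=cams.grab_frame("top");crop(f,270,110,430,270,4,"t7.png")
f=cams.grab_frame("side");crop(f,280,180,480,340,4,"s7.png")
```

```text
18.15 tcp [0.4651 0.0471 0.0366] yaw -0.22 levelturn [-0.0012 -0.001  -0.    ] F [ 0.1 -0.2 -1. ] op 0.0157
tip est [0.6271 0.0465]
```

View pics/t7.png

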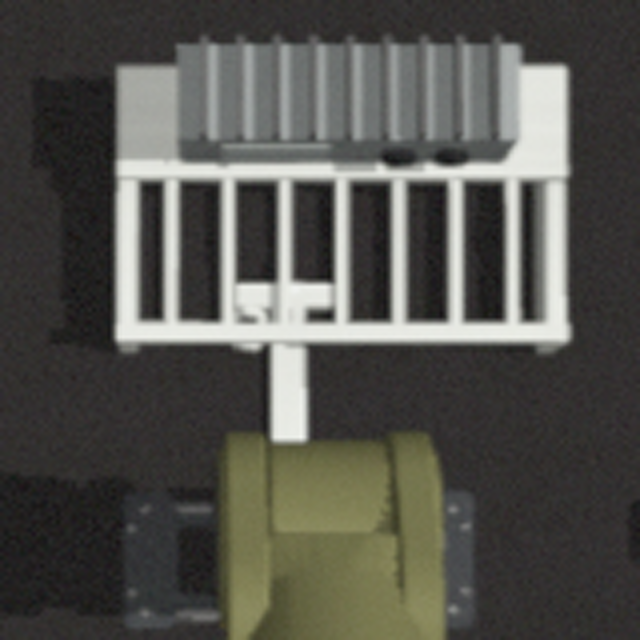

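View pics/s7.png

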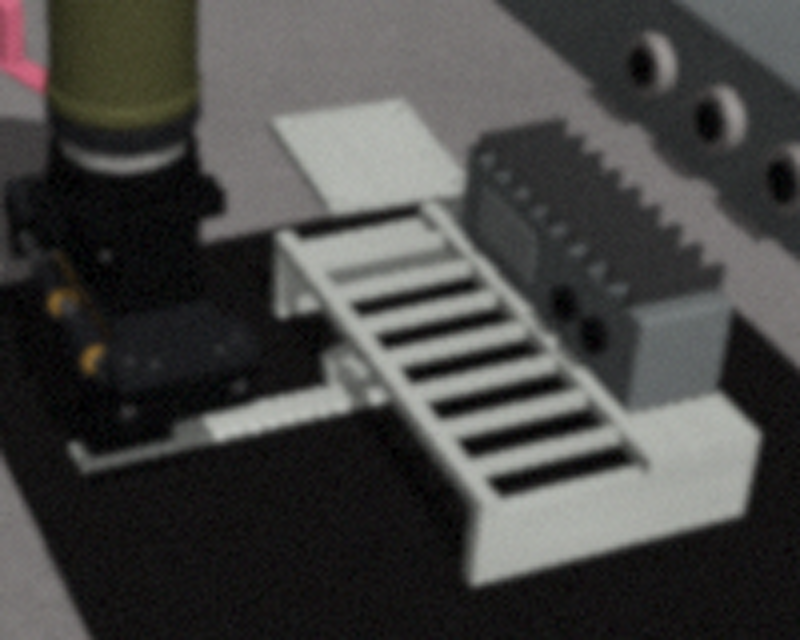

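Call:
send_rows --deltas '[[[-0.12,-0.25,0,0,0,0.032,0],[-0.13,-0.33,0,0,0,0.032,0],[-0.13,-0.33,0,0,0,0.032,0],[-0.13,-0.33,0,0,0,0.032,0],[-0.13,-0.33,0,0,0,0.032,0],[-0.13,-0.33,0,0,0,0.032,0],[-0.13,-0.33,0,0,0,0.032,0],[0,0,0,0,0,0,0],[0,0,0,0,0,0,0],[0,0,0,0,0,0,0]]]'

```text
time: 19.08
tcp_pos: [0.4465, -0.011, 0.0372]
ee_rot: [-0.181, 0.984, -0.001, 0.001]
force: [0.1, 0.1, -1.8]
opening: 0.0157
```

Run:
```python
from st import *
st()
f=cams.grab_frame("top");crop(f,270,110,430,270,4,"t8.png")
```

```text
19.08 tcp [ 0.4465 -0.011   0.0372] yaw 20.81 levelturn [0.0015 0.0013 0.    ] F [ 0.1  0.1 -1.8] op 0.0157
tip est [0.5979 0.0466]
```

View pics/t8.png

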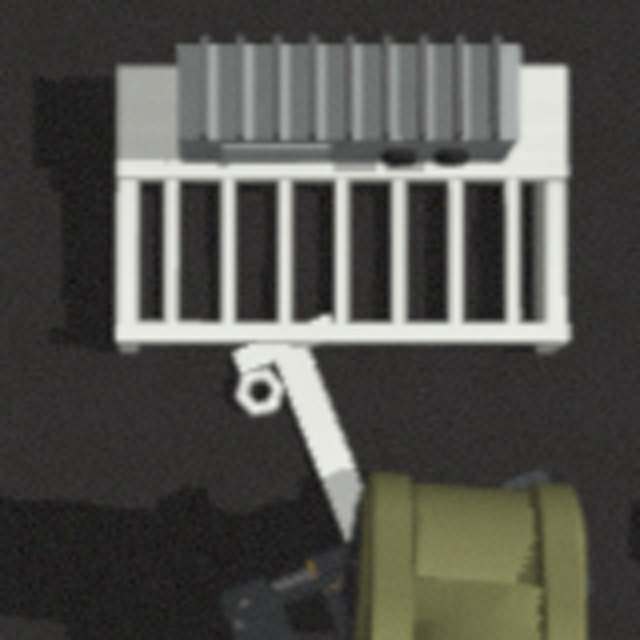

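The nut at (258,390) is already out in front of the shelf, still nested against the bar and strip. The second half of the swing comes next.

Call:
send_rows --deltas '[[[-0.1,-0.3,0,0,0,0.032,0],[-0.1,-0.36,0,0,0,0.032,0],[-0.1,-0.36,0,0,0,0.032,0],[-0.1,-0.36,0,0,0,0.032,0],[-0.1,-0.36,0,0,0,0.032,0],[-0.1,-0.36,0,0,0,0.032,0],[-0.1,-0.36,0,0,0,0.032,0],[0,0,0,0,0,0,0],[0,0,0,0,0,0,0],[0,0,0,0,0,0,0]]]'

```text
time: 19.97
tcp_pos: [0.4326, -0.0684, 0.0377]
ee_rot: [-0.358, 0.934, -0.002, 0.002]
force: [-0.5, 0.4, -1.8]
opening: 0.0159
```

Run:
```python
from st import *
st()
f=cams.grab_frame("top");crop(f,270,110,430,270,4,"t9.png")
```

```text
19.97 tcp [ 0.4326 -0.0684  0.0377] yaw 41.98 levelturn [0.0013 0.0037 0.    ] F [-0.5  0.4 -1.8] op 0.0159
tip est [0.553  0.0399]
```

View pics/t9.png

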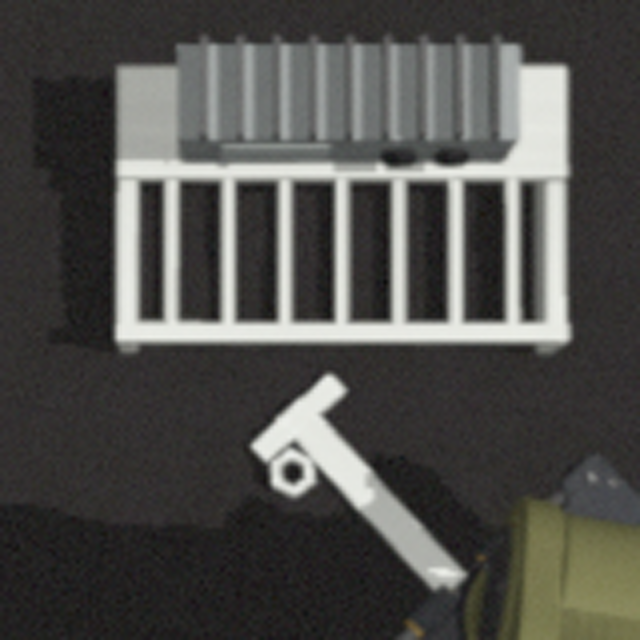

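Nut at (292,471), well out in front. I lift the probe clear and take it back to the open left side.

Call:
send_rows --deltas '[[[0.15,-0.05,0.3,0,0.003,0,0],[0,-0.1,0.7,0,0,0,0],[0,-0.1,1,0,0,0,0],[0,0,1,0,0,0,0],[0,0,0.5,0,0,0,0],[0,0.5,0,0,0,0,0],[0,1,0,0,0,-0.03,0],[0,1,0,0,0,-0.04,0],[0,1,0,0,0,-0.04,0],[0,1,0,0,0,-0.04,0]]]'

```text
time: 20.85
tcp_pos: [0.441, 0.0396, 0.1366]
ee_rot: [-0.235, 0.972, -0.002, 0.002]
force: [1.3, -0.6, -1.3]
opening: 0.0159
```

Run:
```python
from st import *
st()
f=cams.grab_frame("side");cv2.imwrite("pics/s10.png",f["pixels"])
```

```text
20.85 tcp [0.441  0.0396 0.1366] yaw 27.17 levelturn [0.0023 0.0034 0.    ] F [ 1.3 -0.6 -1.3] op 0.0159
tip est [0.5852 0.1136]
```

View pics/s10.png

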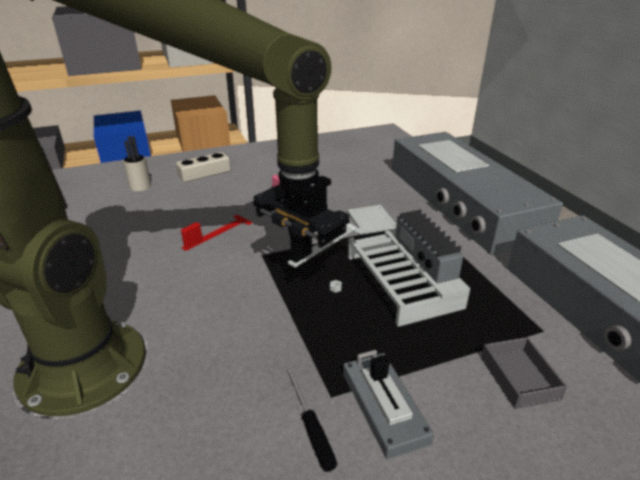

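The nut stands alone on the open mat at (335,286). I carry the probe on to its original spot.

Call:
send_rows --deltas '[[[0.1,1,0,0.002,0.003,-0.05,0],[0.1,1,0,0,0,-0.05,0],[0.1,1,0,0,0,-0.05,0],[0.1,1,0,0,0,-0.05,0],[0.1,1,0,0,0,-0.05,0],[0.1,1,0,0,0,-0.05,0],[0.1,1,0,0,0,0,0],[0,1,-0.2,0,0,0,0],[0,0.8,-0.3,0,0,0,0],[0,0.2,-0.3,0,0,0,0]]]'

```text
time: 21.73
tcp_pos: [0.461, 0.2898, 0.1233]
ee_rot: [0.007, 1.0, 0.004, 0.004]
force: [-0.0, 1.1, -1.4]
opening: 0.0156
```

```bash
python3 st.py
```

```text
21.73 tcp [0.461  0.2898 0.1233] yaw -0.75 levelturn [-0.0048  0.0051  0.    ] F [-0.   1.1 -1.4] op 0.0156
tip est [0.623  0.2876]
```

Call:
send_rows --deltas '[[[-0.1,-0.3,-0.4,-0.005,0.005,0,0],[0,0,-0.7,0,0,0,0],[0,0,-0.7,0,0,0,0],[0,0,-0.7,0,0,0,0],[0,0,-0.5,0,0,0,0],[0,0,-0.1,0,0,0,0],[0,0,0,0,0,0,0],[0,0,0,0,0,0,0],[0,0,0,0,0,0,0],[0,0,0,0,0,0,0]]]'

```text
time: 22.57
tcp_pos: [0.4578, 0.2704, 0.041]
ee_rot: [0.009, 1.0, -0.006, -0.003]
force: [0.3, 0.6, -1.5]
opening: 0.016
```

```bash
python3 st.py
```

```text
22.57 tcp [0.4578 0.2704 0.041 ] yaw -1.01 levelturn [ 0.0076 -0.0038  0.    ] F [ 0.3  0.6 -1.5] op 0.016
tip est [0.6197 0.2676]
```

Call:
send_rows --deltas '[[[0,0.2,-0.12,0.008,-0.004,0,0],[0,0,-0.1,0,0,0,0],[0,0,-0.1,0,0,0,0],[0,0,-0.04,0,0,0,0],[0,0,0,0,0,0,0],[0,0,0,0,0,0,0],[0,0,0,0,0,0,0],[0,0,0,0,0,0,0],[0,0,0,0,0,0,0],[0,0,0,0,0,0,0]]]'

```text
time: 23.4
tcp_pos: [0.4592, 0.2775, 0.0337]
ee_rot: [0.008, 1.0, 0.003, 0.002]
force: [0.7, 0.1, -1.4]
opening: 0.0159
```

```bash
python3 st.py
```

```text
23.4 tcp [0.4592 0.2775 0.0337] yaw -0.95 levelturn [-0.0035  0.0029  0.    ] F [ 0.7  0.1 -1.4] op 0.0159
tip est [0.6212 0.2748]
```

Call:
send_rows --deltas '[[[0,0,-0.06,-0.003,0.003,0,0],[0,0,-0.05,0,0,0,0],[0,0,0,0,0,0,0],[0,0,0,0,0,0,0],[0,0,0,0,0,0,0],[0,0,0,0,0,0,0],[0,0,0,0,0,0,0],[0,0,0,0,0,0,0],[0,0,0,0,0,0,0],[0,0,0,0,0,0,0]]]'

```text
time: 24.23
tcp_pos: [0.4597, 0.278, 0.0341]
ee_rot: [0.008, 1.0, 0.001, -0.001]
force: [0.1, 0.1, 0.0]
opening: 0.0158
```

```bash
python3 st.py
python3 - <<'E'
from h import *
f=cams.grab_frame("side");crop(f,240,180,400,280,5,"s11.png")
E
```

```text
24.23 tcp [0.4597 0.278  0.0341] yaw -0.93 levelturn [-0.0009 -0.0007 -0.    ] F [0.1 0.1 0. ] op 0.0158
tip est [0.6217 0.2754]
```

View pics/s11.png

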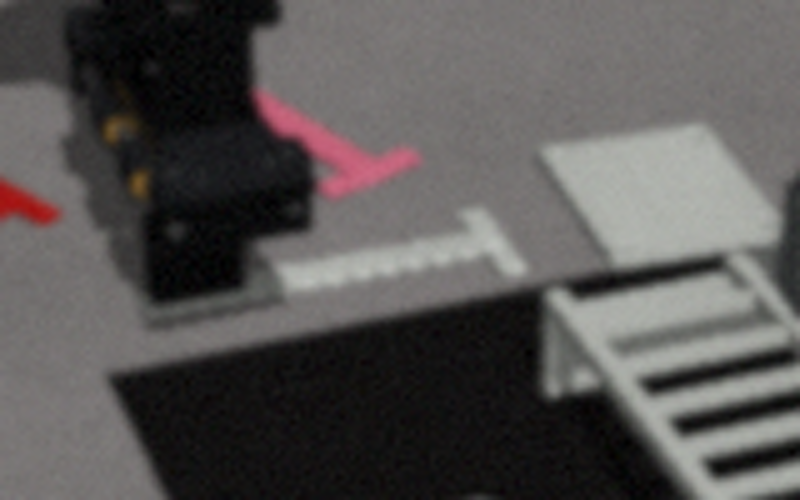

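The force has dropped to zero, and the side crop shows the probe flat on the bench (bar at (490,245)). I release it and lift away straight up.

Call:
send_rows --deltas '[[[0,0,0,0,0,0,0.6],[0,0,0,0,0,0,0.6],[0,0,0,0,0,0,0.6],[0,0,0,0,0,0,0.6],[0,0,0,0,0,0,0.6],[0,0,0,0,0,0,0.6],[0,0,0.3,0,0,0,0.6],[0,0,0.6,0,0,0,0.6],[0,0,1,0,0,0,0.6],[0,0,1,0,0,0,0.6]]]'

```text
time: 25.12
tcp_pos: [0.4565, 0.2753, 0.105]
ee_rot: [0.008, 1.0, -0.003, -0.004]
force: [1.7, 0.6, 0.0]
opening: 0.0519
```

Call:
send_rows --deltas '[[[0,0,1,0,0,0,0.6],[0,0,1,0,0,0,0.6],[-0.5,1,0.5,0,0,0,0.6],[-0.5,1,0,0,0,0,0.6],[-0.5,1,0,0,0,0,0.6],[-0.5,1,0,0,0,0,0.6],[-0.5,1,0,0,0,0,0.6],[-0.5,1,0,0,0,0,0.6],[0,0,0,0,0,0,0.6],[0,0,0,0,0,0,0.6]]]'

```text
time: 25.95
tcp_pos: [0.3824, 0.431, 0.1861]
ee_rot: [0.013, 1.0, 0.004, 0.002]
force: [0.9, -1.1, -0.3]
opening: 0.0524
```

```bash
python3 st.py
python3 - <<'E'
from h import *
f=cams.grab_frame("top");cv2.imwrite("pics/t12.png",f["pixels"]);crop(f,440,215,540,275,7,"t12c.png")
f=cams.grab_frame("side");cv2.imwrite("pics/s12.png",f["pixels"])
E
```

```text
25.95 tcp [0.3824 0.431  0.1861] yaw -1.45 levelturn [-0.0055  0.0031  0.    ] F [ 0.9 -1.1 -0.3] op 0.0524
tip est [0.5443 0.4268]
```

View pics/t12.png

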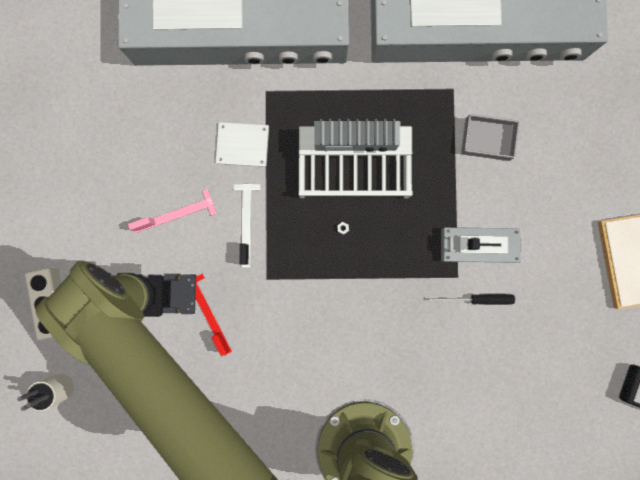

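View pics/t12c.png

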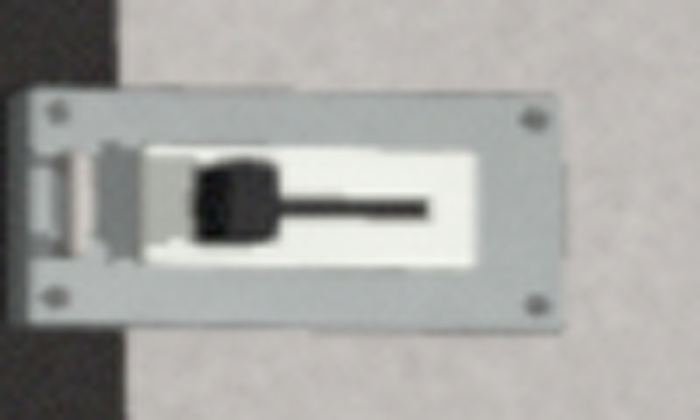

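View pics/s12.png

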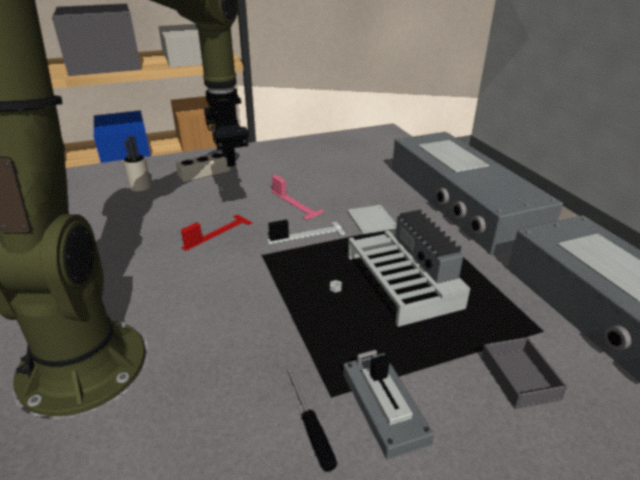

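Run:
```python
from h import *
f=cams.grab_frame("top")
im=f["pixels"].astype(int).sum(2)
row=im[238:250,440:530].mean(0);
import json
print([int(v/3) for v in row])
for c,z in((479.7,.085),(467.9,.044),(440+430/7,.044),(444.2,.03),(520,.03)):print(c,px2w(f,(c,244),z).round(4))
a=cv2.imread("pics/top0.png").astype(int).sum(2)[238:250,440:530].mean(0);print([int(v/3) for v in a])
```

```text
[40, 67, 79, 91, 131, 156, 161, 141, 118, 116, 153, 190, 189, 156, 126, 121, 121, 120, 119, 121, 148, 167, 173, 173, 176, 177, 166, 123, 67, 41, 37, 36, 44, 53, 56, 57, 59, 63, 70, 106, 175, 192, 194, 194, 194, 194, 195, 194, 195, 198, 199, 199, 197, 195, 195, 195, 195, 194, 195, 195, 200, 221, 233, 235, 236, 235, 233, 217, 189, 174, 172, 172, 172, 173, 172, 172, 173, 173, 172, 172, 165, 180, 189, 189, 188, 187, 187, 187, 187, 189]
479.7 [ 0.4763 -0.2567  0.085 ]
467.9 [ 0.4783 -0.2416  0.044 ]
501.42857142857144 [ 0.4776 -0.3191  0.044 ]
444.2 [ 0.4795 -0.1901  0.03  ]
520 [ 0.4777 -0.3672  0.03  ]
[36, 64, 74, 86, 124, 149, 155, 154, 147, 127, 146, 183, 188, 176, 156, 130, 116, 113, 113, 117, 165, 212, 225, 226, 226, 225, 220, 203, 189, 185, 185, 186, 186, 188, 189, 187, 186, 186, 183, 163, 143, 135, 132, 132, 133, 133, 133, 133, 134, 135, 137, 138, 134, 100, 54, 35, 35, 33, 37, 43, 51, 56, 56, 57, 59, 76, 137, 184, 178, 166, 164, 164, 164, 164, 164, 165, 165, 164, 165, 164, 157, 172, 181, 181, 180, 179, 179, 179, 179, 180]
```

```bash
python3 -c "
from plant import manip
print(manip.job_done())"
```

```text
the job is handed in; nothing more can be done
None
```

I finished the job in the order asked and handed it in at about 26 s of the 54 s allowed.

- **Isolator:** I slid its grip about 58 mm (measured in the top images) towards the padlock loop, until it stalled at about 12 N. The last pictures put it about 30 mm past the isolator's middle, which is where I worked out the end stop to be. My edge readings scatter by 2–3 mm, so the stall force is the stronger evidence.
- **Nut:** I took the bare aluminium probe with the black grip, entered to the right of the nut and hooked the nut with the bar. I then dragged it out onto the open mat, about 50 mm in front of the shelf. The fingers never came near it.
- **Probe:** It lies flat close to its original spot on the left, clear of the shelf and released. The wrist force read zero before I let go.
- **Other objects:** In the last top and side pictures the cover plate, tray, screwdriver and the pink and red look-alikes are where they started.

The arm drifted up to 13 mm on some vertical moves, and I corrected this where it mattered. The wrist force stayed far below its limit in every reading.

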